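# Load the dropper bottle into the turntable caddy and hold it at the pointer

## Task

Stand the small brown dropper bottle upright in the round nest that fits it on the turntable caddy; set it down, do not drop it, and let it go. Then turn the turntable until that bottle stands right in line with the caddy's metal pointer, and finish gripping the turntable's upright steel post between the fingers, holding it still there: do not let go at the end. Leave the other things where they are and do not tip the bottle over.

Things in the scene. Friction and masses are not known exactly. Their poses are not given: they have to be found in the camera images.
- dropper: the small brown glass bottle with black cap, the load: round, 33 mm across up to about 45 mm height, narrowing to an 18 mm cap, 75 mm tall, 40 to 80 g; origin at the centre of its underside, z up. At the start it stands loose on the table, to the right of the robot. A larger brown bottle nearby is not it
- caddy: fixed wooden foot of the turntable caddy, a disc 244 mm across and 10 mm thick, with a tongue to 157 mm from its centre that carries the metal pointer; origin on the table at the turntable's axis, z up, its -x axis runs from the axis through the pointer. It stands within about 0.5 rad of facing the robot
- turntable: plywood deck, 224 mm across, top at 26 mm; turns endlessly about the vertical axis through the caddy's origin, stays where left (friction 0.06 N m). Nests with walls 14 mm high: small round (41 mm inside) 75 mm along its -x; larger round (60 mm inside, empty) 71 mm along +y; oblong (30x59 mm inside, empty) 75 mm along -y. Post 85 mm along +x. Lined up when its x axis is parallel to the caddy's
- post: upright round steel handle post on the deck, 16 mm diameter, free to spin about its own axis, straight opposite the small round nest, 85 mm from the axis; its round top is 130 mm above the table; origin at its foot, on the deck's top
- post_grip (a point): point on the post's axis, 112 mm above the table, 18 mm below its top: a good height to grip it
- nest (a point): centre of the floor of the small round nest (41 mm inside, floor is the deck's top, 26 mm above the table; its wall's top is at 40 mm); moves with the deck
- front (a point): where nest must come: fixed point 75 mm from the caddy's axis towards the pointer, 26 mm above the table
- pointer (a point): tip of the metal pointer on the caddy's foot, 30 mm above the table, 116 mm from the axis, fixed
- bottle_b: bystander: larger brown bottle, 54 mm across, 118 mm tall, loose, to the right; it may stand nearer or farther to the side than the dropper bottle; origin at the centre of its underside
- clip: bystander: folding clip, 58x32x12 mm, origin under its centre
- cork_block: bystander: cork block, 60x95x38 mm, origin under its centre
- stone: bystander: pebble, 49x49x23 mm, origin under its centre
- timer: bystander: round wind-up timer, 58 mm across, 49 mm tall, origin under its centre
- brush_foam: bystander: flat brush, 40x172x12 mm, origin under its centre
Things that resemble listed ones, but are neither listed nor needed, are in the scene too. Several things look just like the dropper: the one meant starts farthest to the robot's right.

How it is judged:
By the outcome, as a careful person would: the job done as asked, in the order asked, and still so for the second after the job is handed in, while the arm keeps its last pose, push and grip.
It also fails if it takes over 64 s, if anything falls off the work surface, if the arm or the gripper's body presses on something with over 40 N, if the wrist force passes 120 N, or if a joint passes its speed limit or range.

## Robot

A 6-joint arm with a two-finger parallel gripper is mounted at the origin on a cart in front of the work surface, level with it; the furniture and walls round the work are solid. World frame = base frame: x ahead of the robot, y to its left, z up, the work surface at z = 0. Lengths are in mm, angles in rad, forces in N, time in s.
With the tool pointing down it reaches from about 275 to 750 mm from the base axis. Payload 10.2 kg.
Tool frame: the origin (TCP) lies at the very end of the fingers, on their centre line; the grasp point (between the pads) lies 19 mm behind it; y points along the fingers, z is the direction in which the jaws open and shut, and the axes are right-handed (so a half turn about y gives the same grasp; the last joint's range is limited). The gripper opens to 85 mm and grips with 20 to 120 N. Pads are 22 mm wide; open, the fingers measure 114 mm over their backs; the gripper's body (76 mm by 85 mm) begins 54 mm behind the grasp point. The pads swing forward as they close: fully open they stand 13 mm farther back than shut.
Start: joints at [-1.432, 0.313, 1.498, -0, 1.331, -0.223], TCP at [185.816, -491.023, 231.294] pointing down, gripper open.
Joint ranges: [-2.94, 2.94], [-0.97, 2.17], [0.19, 2.56], [-1.23, 4.37], [0.02, 3.11], [-2.88, 2.88]. Speed limits (rad/s): [2.39, 2.39, 3.01, 3.14, 3.14, 3.14].

## Interface

Orientations are given as a rotation vector (axis times angle).
In Python, from station import state, read_camera, sign_off gives the robot as it stands.
- The arm moves only by the tool step_arm, never from a script. Its arguments are lists of equal length, an entry for each row: "jaw": the closure, from -1 (fully open) to 1 (shut); "delta_pos": the shift along the tool's x, y, z in m, a list of three; "twist": the turn about the tool's y in rad. A call has 1 to 12 rows; each row is the pose to reach, as a shift and turn from the pose commanded when the call began, along the tool's axes at that moment; what a row does not reach only later rows make up. A row lasts 1/8 s, in which the tool goes at most 62.5 mm and 10.7 degrees, less where a joint would pass 70% of its speed; a pose out of reach is approached as far as the arm can. A call with a gripper value outside its range is refused whole. The fingers move at their own pace and stop on an object; the grip force is fixed at half the most. Time passes only in rows, so rows that repeat a pose let the fingers close. It gives the time, the measured TCP pose, the force and the opening at its end, in the units of the state.
- state(): the state, without advancing time (a new reading comes with each control period).
- read_camera(name): name is "scene" or "top"; returns a dict with "frame" (420x560x3 uint8, blue, green, red), "vertical_fov" (degrees; the focal length in pixels is half the picture's height over the tangent of half this angle, whatever the lens; pixels are square), "cx", "cy" (the principal point, pixels), "D" ([k1, k2, p1, p2, k3] as OpenCV has them; the pictures are not rectified), "R" (3x3) and "t" (3): a world point X has camera coordinates R X + t. Camera axes: x right, y down, z forward; pixel columns grow to the right and rows downward; lengths in mm; the calibration is good to about 2 mm. A picture is of the moment at which its call begins. There is no depth.
- sign_off(): hands the job in, once; it reports no verdict.
The state is a dict: "time_s": time; "joint_pos": joint angles; "joint_vel": joint speeds; "joint_efforts": joint torques, N m; "tool_pos": TCP position; "ee_rot": TCP orientation; "force": force on the tool from outside, world axes, zero at the start; "wrist_torque": the same for the moment, N m; "gripper_width": finger opening in mm.
Only numpy, scipy, OpenCV 4.12 (cv2) and the standard library are available. Lean on these libraries where they do the work, as an engineer would, in place of code of your own. Each camera call takes 0.05 s, during which the arm holds its last target.

## Working session

There is one attempt and no reset: what is moved stays moved. The work goes in short steps, Python scripts to look and compute and a tool call to move; the robot and the scene stay as the last step left them, time stands still between calls to the robot, and variables do not carry over. Pictures are saved under pics/ and viewed, and the job is handed in when it is done.

Besides the shell and the picture viewer there is one more tool, called after "Emit:" by a JSON object that holds its "op" and its "data", one argument or row to a line. step_arm: Moves the arm, as the interface text tells. Its arguments: {"type":"object","properties":{"jaw":{"type":"array","items":{"type":"number"}},"delta_pos":{"type":"array","items":{"type":"array","items":{"type":"number"}}},"twist":{"type":"array","items":{"type":"number"}}},"required":["jaw","delta_pos","twist"]}

```bash
mkdir -p pics
cat > h.py <<'E'
import numpy as np, cv2
from station import state, read_camera, sign_off
def K(c):
    h=c["frame"].shape[0]; f=h/2/np.tan(np.radians(c["vertical_fov"])/2)
    return np.array([[f,0,c["cx"]],[0,f,c["cy"]],[0,0,1.]])
def proj(c,X):
    R=np.array(c["R"],float); t=np.array(c["t"],float)
    p,_=cv2.projectPoints(np.array(X,float).reshape(-1,1,3),cv2.Rodrigues(R)[0],t,K(c),np.array(c["D"],float))
    return p.reshape(-1,2)
def back(c,uv,z):
    R=np.array(c["R"],float); t=np.array(c["t"],float)
    n=cv2.undistortPoints(np.array(uv,float).reshape(-1,1,2),K(c),np.array(c["D"],float)).reshape(-1,2)
    o=-R.T@t; out=[]
    for a in n:
        d=R.T@np.array([a[0],a[1],1]); out.append(o+d*(z-o[2])/d[2])
    return np.array(out)
def save(c,name,crop=None,s=1):
    f=c["frame"]
    if crop: u0,v0,u1,v1=crop; f=f[v0:v1,u0:u1]
    cv2.imwrite("pics/"+name,cv2.resize(f,None,fx=s,fy=s,interpolation=cv2.INTER_CUBIC))
E
python3 - <<'E'
from h import *
import pickle
print(state())
for n in("scene","top"):
    c=read_camera(n); save(c,n+"0.png",None,1.4); pickle.dump(c,open(n+"0.pkl","wb")); R=np.array(c["R"]);print(n,-R.T@np.array(c["t"]),R[2],c["vertical_fov"])
E
```

```text
{'time_s': 0.0, 'joint_pos': array([-1.43238223e+00,  3.13447099e-01,  1.49845371e+00,  1.62278165e-05,
        1.33100551e+00, -2.23431486e-01]), 'joint_vel': array([ 0.00017583, -0.00057724, -0.0008197 , -0.00015856, -0.0011457 ,
       -0.00054892]), 'joint_efforts': array([-1.20981902e-03, -4.12269759e+01, -2.59738719e+01, -2.22146587e-04,
        4.20605953e-03, -9.22429450e-06]), 'tool_pos': array([ 185.79016858, -490.7443973 ,  230.7303059 ]), 'ee_rot': array([-0.3701815 ,  2.02547517, -2.02277584]), 'force': array([-0.30581322,  0.2511317 , -0.20468736]), 'wrist_torque': array([ 0.04790024, -0.02610571,  0.03693901]), 'gripper_width': 85.74678140247484}
scene [-570.91794193 -748.83242316  745.63041353] [ 0.75212476  0.48107262 -0.45041923] 47.34419367390445
top [ 377.15962334  -30.89884273 1177.4506614 ] [ 0.1585654   0.01372913 -0.98725302] 52.577707309452755
```

View pics/scene0.png

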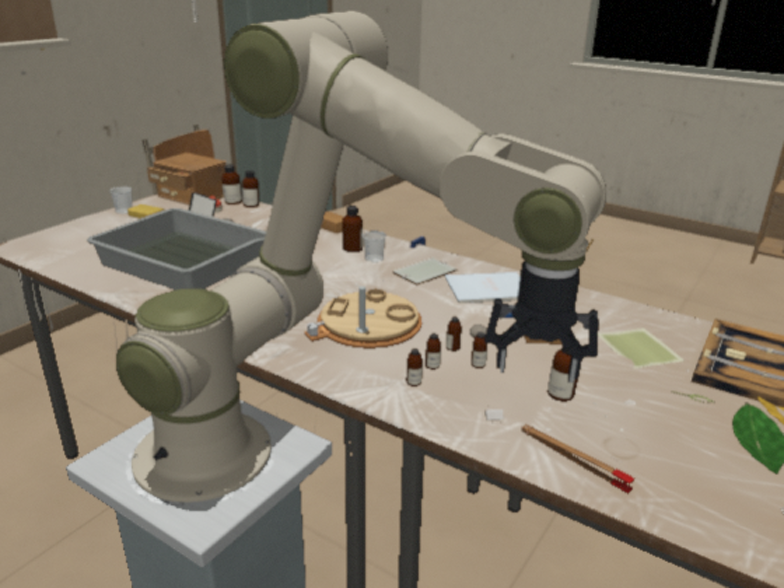

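View pics/top0.png

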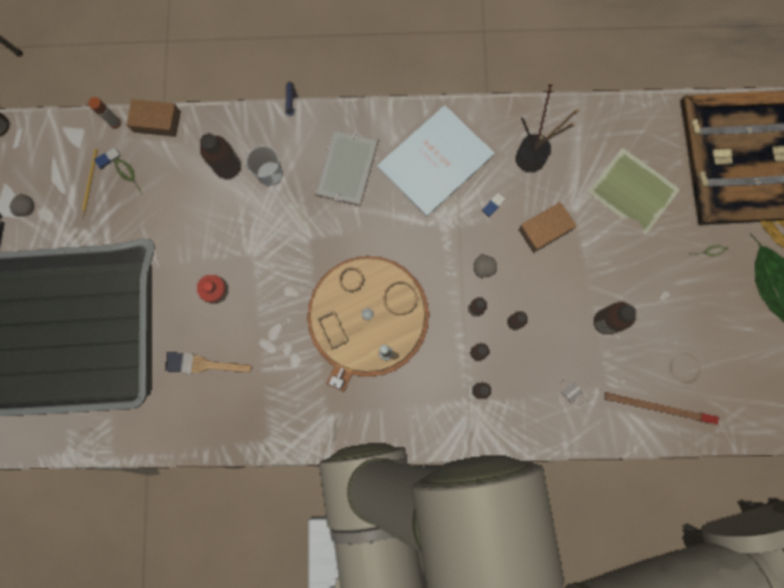

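Run:
```python
from h import *
import pickle
t=pickle.load(open("top0.pkl","rb"));s=pickle.load(open("scene0.pkl","rb"))
save(t,"t1.png",(205,170,405,290),4); save(s,"s1.png",(210,190,430,300),3.6)
print(back(t,[(517/1.4,320/1.4),(482/1.4,390/1.4),(480/1.4,352/1.4),(478/1.4,306/1.4)],40))
```

```text
[[ 516.9699531  -249.97245537   40.        ]
 [ 385.37489375 -177.24347417   40.        ]
 [ 457.0984144  -176.43036852   40.        ]
 [ 545.79413886 -176.27789234   40.        ]]
```

View pics/t1.png

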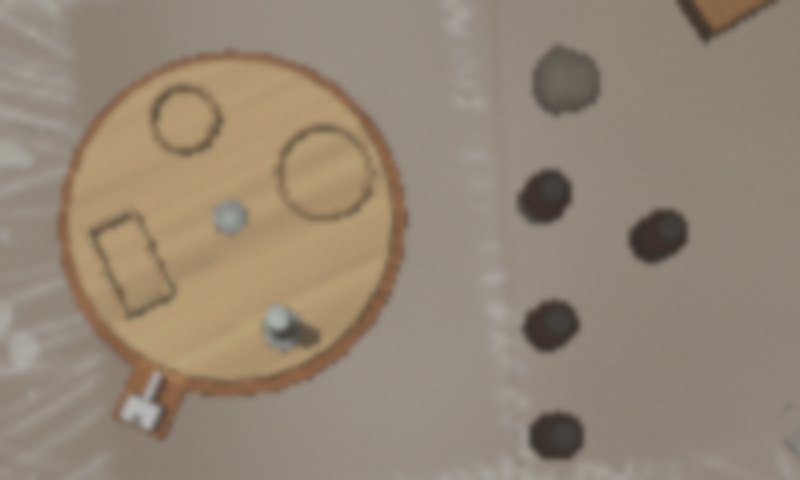

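View pics/s1.png

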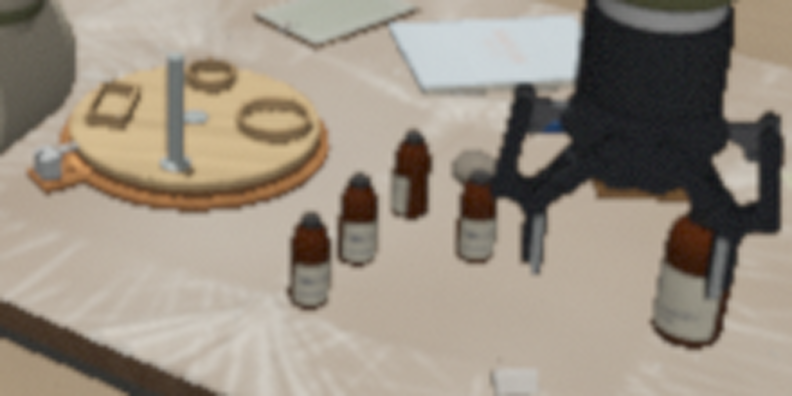

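Run:
```python
from h import *
import pickle
t=pickle.load(open("top0.pkl","rb"));s=pickle.load(open("scene0.pkl","rb"))
save(t,"t2.png",(215,178,315,283),5.7); save(s,"s2.png",(215,195,305,255),8)
save(t,"t3.png",(330,200,390,245),12); save(s,"s3.png",(320,225,370,275),11)
```

```text
(no output)
```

View pics/t2.png

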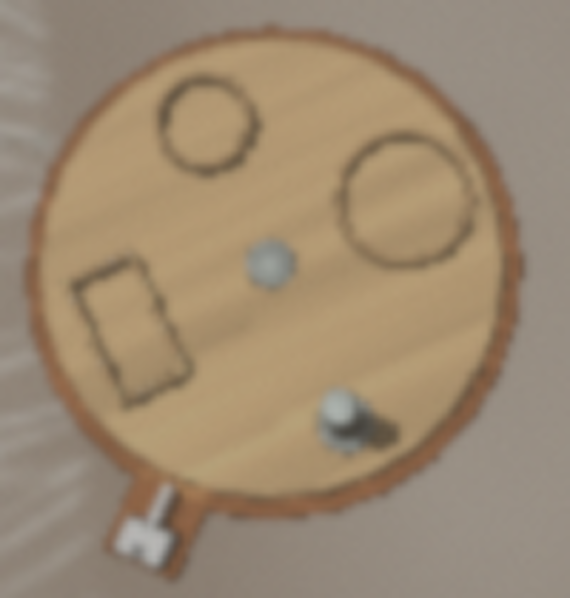

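View pics/s2.png

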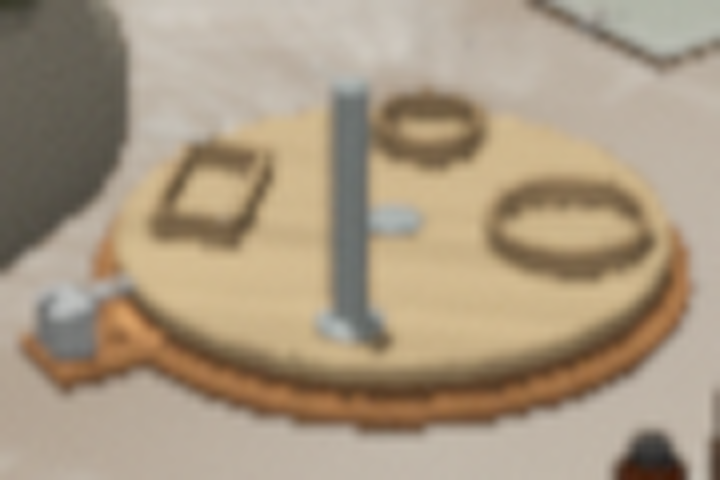

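View pics/t3.png

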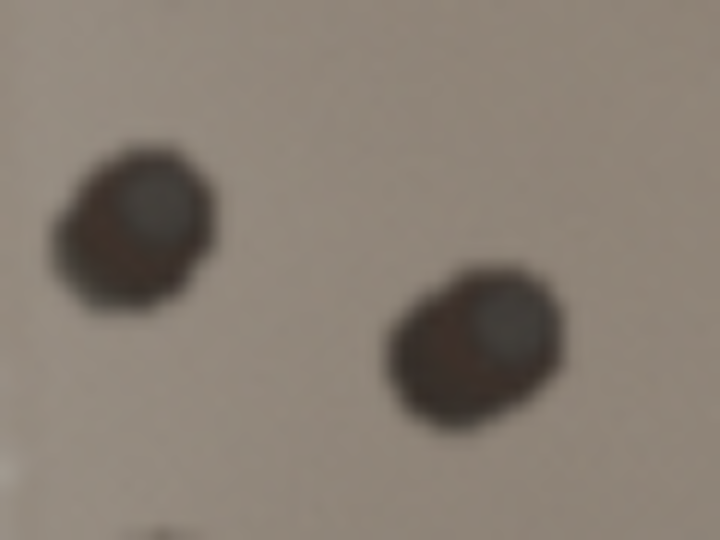

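View pics/s3.png

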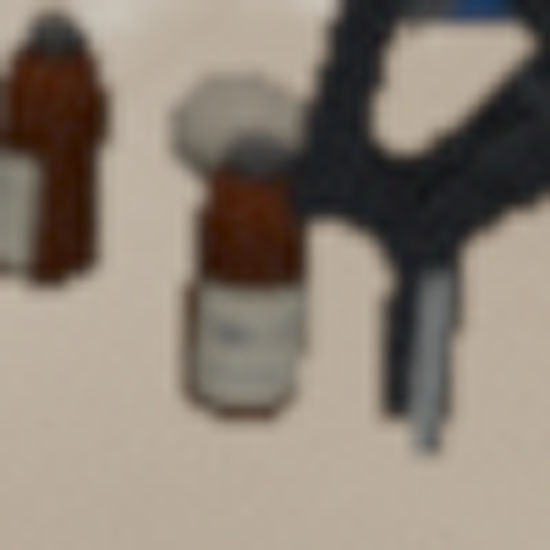

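```bash
cat > fit.py <<'E'
from h import *
import pickle
from scipy.optimize import least_squares
t=pickle.load(open("top0.pkl","rb"));s=pickle.load(open("scene0.pkl","rb"))
px=lambda p,s,o:[(p[0]+.5)/s-.5+o[0],(p[1]+.5)/s-.5+o[1]]
T2=lambda *p:px(p,5.7,(215,178)); S2=lambda *p:px(p,8,(215,195)); T3=lambda *p:px(p,12,(330,200)); S3=lambda *p:px(p,11,(320,225))
print("drop cap top",back(t,[T3(517,323)],75),back(s,[S3(258,148)],75))
print("drop base",back(t,[T3(457,365)],20),back(s,[S3(243,402)],0))
# caddy: params ax,ay,psi(caddy x angle),th(deck x angle)
obs=[(t,T2(208,125),'n'),(t,T2(407,200),'L'),(t,T2(132,332),'O'),(t,T2(342,408),'p'),(t,T2(168,486),'q'),(t,T2(272,266),'d'),
(s,S2(350,84),'p'),(s,S2(131,284),'q'),(s,S2(432,122),'n'),(s,S2(571,220),'L')]
def pts(x):
    a=np.array(x[:2]);e=lambda r,g:a+r*np.array([np.cos(g),np.sin(g)])
    ps,th=x[2:]
    P={'n':[*e(75,th+np.pi),40],'L':[*e(71,th+np.pi/2),40],'O':[*e(75,th-np.pi/2),40],'p':[*e(85,th),130],'q':[*e(116,ps+np.pi),30],'d':[*a,26]}
    return P
def res(x):
    P=pts(x); return np.concatenate([proj(c,[P[k]])[0]-uv for c,uv,k in obs])
x0=[530,40,1,-2]
best=min((least_squares(res,[530,40,p,q],loss='soft_l1') for p in(-.4,.4) for q in(-2,0,2,3)),key=lambda r:r.cost)
if __name__=="__main__":
    print(best.x,best.cost);print(best.fun.reshape(-1,2).round(2) if best.fun.size else '')
    for k,v in pts(best.x).items(): print(k,np.round(v,1))
    S=state(); from scipy.spatial.transform import Rotation as Ro
    print(Ro.from_rotvec(S["ee_rot"]).as_matrix().round(4))
E
python3 fit.py
```

```text
drop cap top [[ 518.02707672 -252.21520939   75.        ]] [[ 514.1264235  -252.37045857   75.        ]]
drop base [[ 515.70811853 -249.09206236   20.        ]] [[ 512.0703683  -255.48695998    0.        ]]
[ 5.35870283e+02  3.72143467e+01 -4.59156763e-01 -9.00343995e+00] 2.3895013317137233
[[-0.11 -0.2 ]
 [ 0.25  0.12]
 [-0.48 -0.1 ]
 [ 0.14  0.62]
 [ 0.06  0.26]
 [ 0.51  0.36]
 [ 0.21 -0.57]
 [ 0.03 -0.52]
 [-0.03 -1.44]
 [ 0.14 -1.43]]
n [604.3  67.9  40. ]
L [564.9 -27.6  40. ]
O [505.2 105.7  40. ]
p [458.3   2.5 130. ]
q [431.9  88.6  30. ]
d [535.9  37.2  26. ]
[[-9.353e-01 -1.000e-04  3.540e-01]
 [-3.540e-01  1.100e-03 -9.353e-01]
 [-3.000e-04 -1.000e+00 -1.100e-03]]
```

Emit:
{"op": "step_arm", "data": {
  "jaw": [-1, -1, -1, -1, -1, -1, -1, -1, -1, -1, -1, -1],
  "delta_pos": [
    [-0.04, 0, -0.011],
    [-0.08, 0.01, -0.022],
    [-0.12, 0.02, -0.033],
    [-0.16, 0.03, -0.044],
    [-0.2, 0.04, -0.055],
    [-0.24, 0.05, -0.066],
    [-0.28, 0.06, -0.077],
    [-0.32, 0.07, -0.088],
    [-0.36, 0.075, -0.099],
    [-0.393, 0.081, -0.107],
    [-0.393, 0.081, -0.107],
    [-0.393, 0.081, -0.107]
  ],
  "twist": [0, 0, 0, 0, 0, 0, 0, 0, 0, 0, 0, 0]
}}

```text
time_s: 1.6
tool_pos: [515.0, -252.1, 150.1]
ee_rot: [-0.371, 2.025, -2.024]
force: [-0.2, 0.3, -0.3]
gripper_width: 85.4
```

Run:
```python
from h import *
from scipy.spatial.transform import Rotation as Ro
S=state();print(S["tool_pos"],S["joint_pos"].round(2));print(Ro.from_rotvec(S["ee_rot"]).as_matrix().round(3))
c=read_camera("scene");save(c,"s4.png",(290,190,430,300),5.6)
c=read_camera("top");save(c,"t4.png",(280,150,450,290),4.2)
```

```text
[ 515.03851682 -252.11092514  150.12877872] [-0.66  0.49  1.46 -0.    1.19  0.55]
[[-0.935 -0.001  0.354]
 [-0.354  0.    -0.935]
 [ 0.    -1.    -0.   ]]
```

View pics/s4.png

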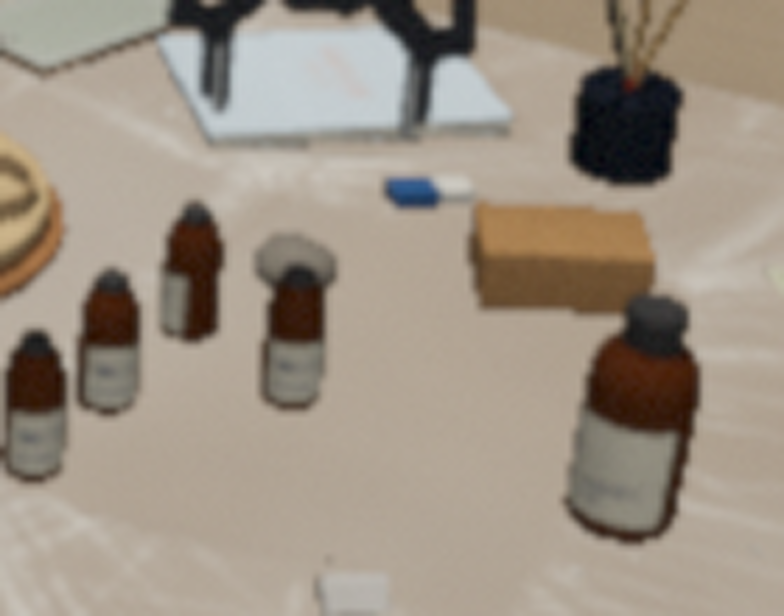

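View pics/t4.png

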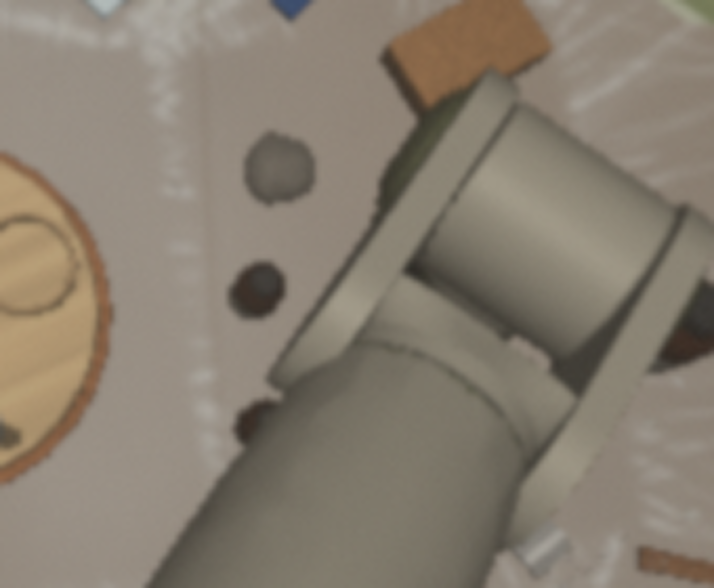

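Run:
```python
from h import *
import pickle
s=pickle.load(open("scene0.pkl","rb"))
q=lambda p:[(p[0]+.5)/5.6-.5+290,(p[1]+.5)/5.6-.5+190]
print(back(s,[q((291,394))],0),back(s,[q((299,272))],75))
z=np.array([.354,-.935,0])
for h in (150,160):
  print(h,[((p-q((0,0)))*5.6).round() for p in proj(s,[np.array([515,-252,h])+k*42.5*z for k in(-1,1)])])
# expected silhouette for candidate centres
for x,y in((515.5,-252),(513,-253),(517,-251)):
  print(x,y,((proj(s,[[x,y,0],[x,y,75]])-q((0,0)))*5.6).round())
```

```text
[[ 517.46484467 -252.4433086     0.        ]] [[ 513.27327548 -252.7498338    75.        ]]
150 [array([225., 128.]), array([397., 148.])]
160 [array([227., 110.]), array([399., 130.])]
515.5 -252 [[288. 395.]
 [300. 270.]]
513 -253 [[288. 398.]
 [299. 272.]]
517 -251 [[288. 394.]
 [299. 268.]]
```

Emit:
{"op": "step_arm", "data": {
  "jaw": [-1, -1, -1, -1, -1, -1, -1, -1],
  "delta_pos": [
    [0, 0.03, 0],
    [0, 0.06, 0],
    [0, 0.085, 0],
    [0, 0.105, 0],
    [0, 0.12, 0],
    [0, 0.13, 0],
    [0, 0.134, 0],
    [0, 0.134, 0]
  ],
  "twist": [0, 0, 0, 0, 0, 0, 0, 0]
}}

```text
time_s: 2.7
tool_pos: [515.6, -252.0, 16.5]
ee_rot: [-0.37, 2.024, -2.024]
force: [0.2, 0.1, 1.0]
gripper_width: 85.5
```

Run:
```python
from h import *
c=read_camera("scene");save(c,"s5.png",(290,190,430,300),5.6)
```

```text
(no output)
```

View pics/s5.png

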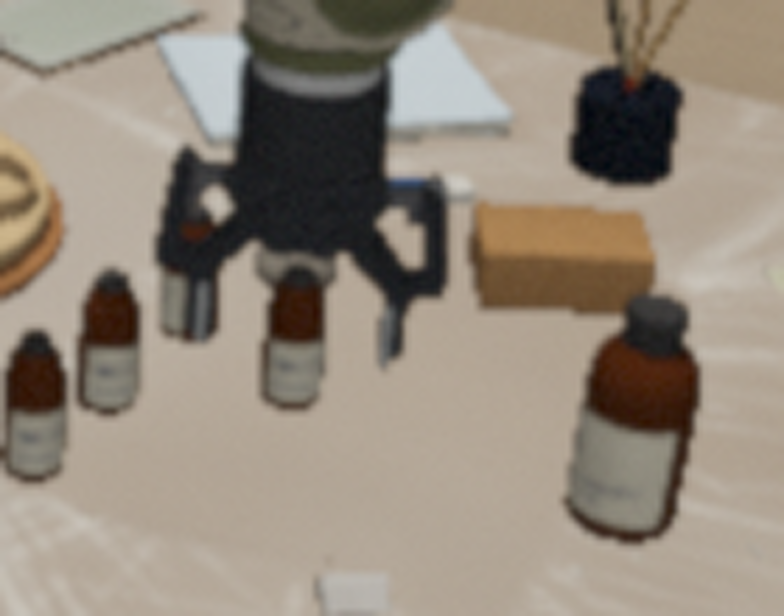

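Emit:
{"op": "step_arm", "data": {
  "jaw": [0, 0.4, 1, 1, 1, 1, 1, 1],
  "delta_pos": [
    [0, 0, 0],
    [0, 0, 0],
    [0, 0, 0],
    [0, 0, 0],
    [0, 0, 0],
    [0, 0, 0],
    [0, 0, 0],
    [0, 0, 0]
  ],
  "twist": [0, 0, 0, 0, 0, 0, 0, 0]
}}

```text
time_s: 3.75
tool_pos: [515.7, -252.0, 16.6]
ee_rot: [-0.37, 2.023, -2.025]
force: [0.3, 0.7, 4.7]
gripper_width: 31.8
```

Emit:
{"op": "step_arm", "data": {
  "jaw": [1, 1, 1, 1, 1, 1, 1, 1],
  "delta_pos": [
    [0, -0.005, 0],
    [0, -0.02, 0],
    [0, -0.04, 0],
    [0, -0.06, 0],
    [0, -0.08, 0],
    [0, -0.1, 0],
    [0, -0.11, 0],
    [0, -0.11, 0]
  ],
  "twist": [0, 0, 0, 0, 0, 0, 0, 0]
}}

```text
time_s: 4.75
tool_pos: [515.6, -251.9, 126.9]
ee_rot: [-0.369, 2.023, -2.025]
force: [-0.3, 0.1, -0.3]
gripper_width: 31.9
```

Run:
```python
from h import *
print(state()["tool_pos"])
c=read_camera("scene");save(c,"s6.png",(290,160,430,270),5.6)
```

```text
[ 515.61989297 -251.92430192  126.90073201]
```

View pics/s6.png

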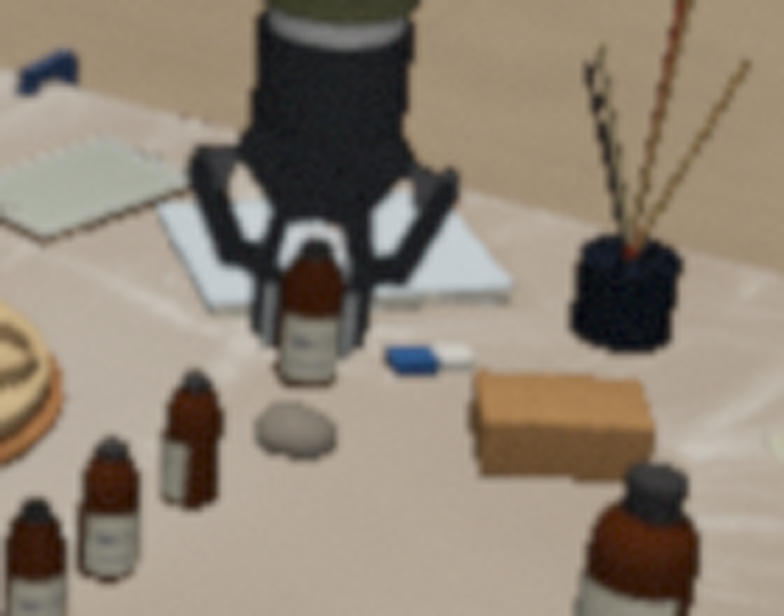

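Emit:
{"op": "step_arm", "data": {
  "jaw": [1, 1, 1, 1, 1, 1, 1, 1, 1, 1, 1, 1],
  "delta_pos": [
    [-0.01, 0, -0.013],
    [-0.03, 0, -0.041],
    [-0.052, 0, -0.071],
    [-0.075, 0, -0.102],
    [-0.098, 0, -0.134],
    [-0.121, 0, -0.165],
    [-0.144, 0, -0.196],
    [-0.165, 0, -0.225],
    [-0.182, 0, -0.248],
    [-0.192, 0, -0.262],
    [-0.196, 0, -0.268],
    [-0.196, 0, -0.268]
  ],
  "twist": [0, 0, 0, 0, 0, 0, 0, 0, 0, 0, 0, 0]
}}

```text
time_s: 6.3
tool_pos: [603.8, 68.1, 126.1]
ee_rot: [-0.371, 2.024, -2.024]
force: [-0.5, -0.2, -1.2]
gripper_width: 31.7
```

Emit:
{"op": "step_arm", "data": {
  "jaw": [1, 1, 1, 1, 1, 1],
  "delta_pos": [
    [0, 0.015, 0],
    [0, 0.03, 0],
    [0, 0.045, 0],
    [0, 0.055, 0],
    [0, 0.06, 0],
    [0, 0.06, 0]
  ],
  "twist": [0, 0, 0, 0, 0, 0]
}}

```text
time_s: 7.05
tool_pos: [603.9, 68.2, 66.1]
ee_rot: [-0.371, 2.024, -2.024]
force: [0.0, -0.3, -1.0]
gripper_width: 31.7
```

Run:
```python
from h import *
S=state();print(S["tool_pos"],S["joint_pos"].round(2))
c=read_camera("scene");save(c,"s7.png",(210,160,310,260),6)
q=lambda p:[(p[0]+.5)/6-.5+210,(p[1]+.5)/6-.5+160]
p=S["tool_pos"]
print("base/cap expected if centred:",((proj(c,[[p[0],p[1],p[2]-16.5],[p[0],p[1],p[2]+58.5],[604.3,67.9,40],[604.3,67.9,26]])-q((0,0)))*6).round())
```

```text
[603.92668787  68.16916951  66.10984579] [-0.08  0.66  1.42 -0.    1.06  1.13]
base/cap expected if centred: [[353. 277.]
 [354. 153.]
 [354. 293.]
 [353. 315.]]
```

View pics/s7.png

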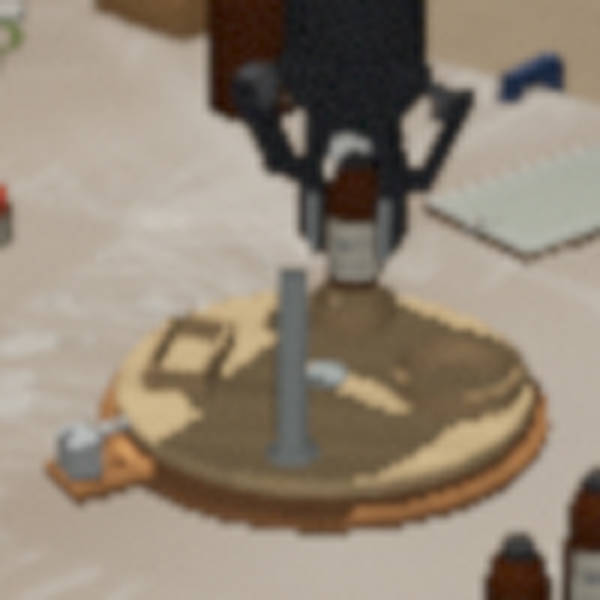

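Run:
```python
from h import *
import pickle
S=state();p=S["tool_pos"]
c=read_camera("scene");s=pickle.load(open("scene0.pkl","rb"))
o=(250,185);sc=12
q=lambda u:((u-np.array(o)+.5)*sc-.5).round().astype(int)
a=np.linspace(0,2*np.pi,60)
circ=lambda x,y,z,r:np.c_[x+r*np.cos(a),y+r*np.sin(a),0*a+z]
im=lambda c:cv2.resize(c["frame"][185:230,250:290],None,fx=sc,fy=sc,interpolation=cv2.INTER_CUBIC)
A=im(c);
for z,r in((p[2]-16.5,16.5),(p[2]+28.5,16.5),(p[2]+58.5,9)):cv2.polylines(A,[q(proj(c,circ(p[0],p[1],z,r)))],True,(0,255,0),1)
B=cv2.resize(s["frame"][195:240,245:285],None,fx=sc,fy=sc,interpolation=cv2.INTER_CUBIC);o=(245,195)
for z,r in((40,20.5),(26,22.5)):cv2.polylines(B,[q(proj(s,circ(604.3,67.9,z,r)))],True,(0,255,0),1)
cv2.imwrite("pics/ab.png",cv2.resize(np.hstack([A,B]),(800,450)))
```

```text
(no output)
```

View pics/ab.png

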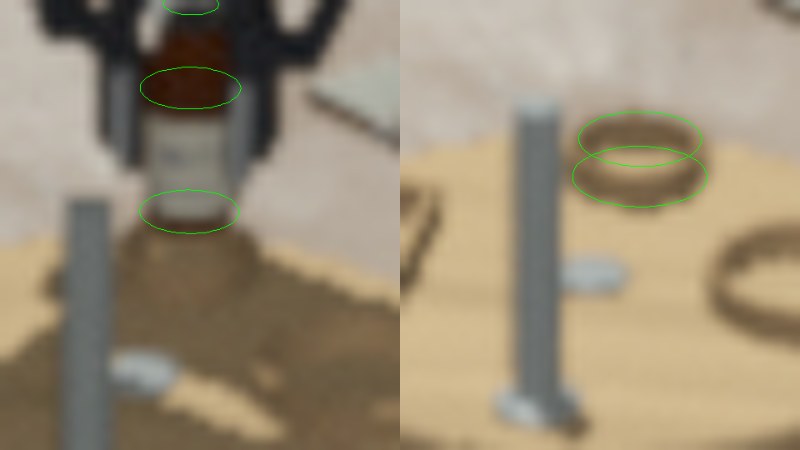

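Run:
```python
from h import *
import pickle
t=pickle.load(open("top0.pkl","rb"));s=pickle.load(open("scene0.pkl","rb"))
a=np.linspace(0,2*np.pi,60)
circ=lambda x,y,z,r:np.c_[x+r*np.cos(a),y+r*np.sin(a),0*a+z]
def ov(c,o,items,sc=12,w=30,h=30):
    A=cv2.resize(c["frame"][o[1]:o[1]+h,o[0]:o[0]+w],None,fx=sc,fy=sc,interpolation=cv2.INTER_CUBIC)
    for x,y,z,r in items: cv2.polylines(A,[((proj(c,circ(x,y,z,r))-np.array(o)+.5)*sc-.5).round().astype(int)],True,(0,255,0),1)
    return A
bx,by=515.6,-252
bt=[(bx,by,0,16.5),(bx,by,45,16.5),(bx,by,75,9)]
A=ov(t,(355,215),bt);B=ov(s,(328,235),bt)
n=[(604.3,67.9,40,20.5),(604.3,67.9,26,22.5)]
C=ov(t,(237,186),n);
cv2.imwrite("pics/ov.png",cv2.resize(np.vstack([np.hstack([A,B]),np.hstack([C,C])])[:, :],None,fx=.83,fy=.83))
```

```text
(no output)
```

View pics/ov.png

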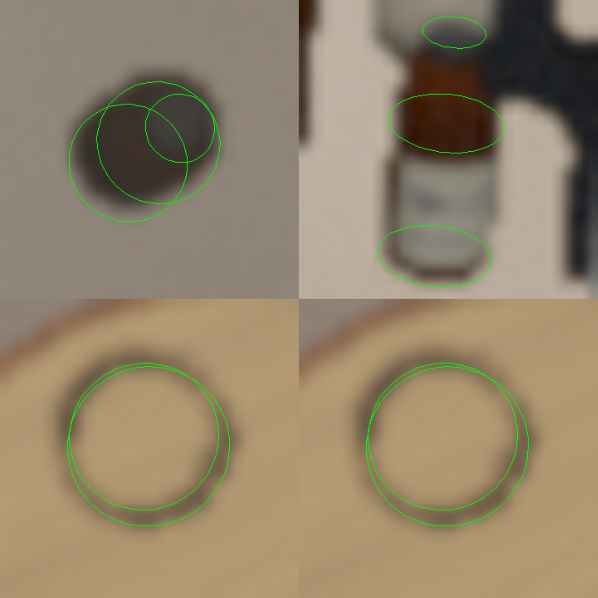

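Emit:
{"op": "step_arm", "data": {
  "jaw": [1, 1, 1, 1, 1, 1, 1],
  "delta_pos": [
    [0.003, 0, 0],
    [0.003, 0.004, 0],
    [0.003, 0.008, 0],
    [0.003, 0.011, 0],
    [0.003, 0.014, 0],
    [0.003, 0.016, 0],
    [0.003, 0.016, 0]
  ],
  "twist": [0, 0, 0, 0, 0, 0, 0]
}}

```text
time_s: 8.02
tool_pos: [601.1, 67.1, 50.2]
ee_rot: [-0.37, 2.024, -2.024]
force: [0.6, -0.5, -1.3]
gripper_width: 31.3
```

Run:
```python
from h import *
S=state();print(S["tool_pos"],S["force"],S["wrist_torque"])
c=read_camera("scene");save(c,"s8.png",(240,175,300,235),10)
```

```text
[601.09685297  67.12840828  50.1557164 ] [ 0.63402143 -0.53921167 -1.28978961] [-0.006083   -0.0021798   0.03422867]
```

View pics/s8.png

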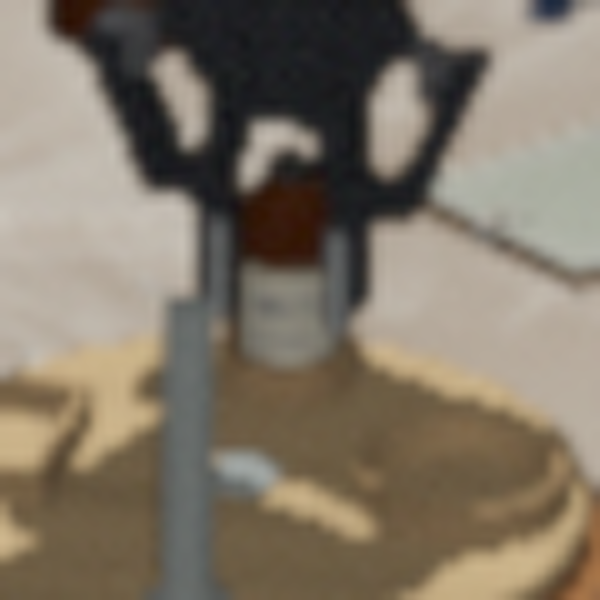

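Emit:
{"op": "step_arm", "data": {
  "jaw": [1, 1, 1, 1, 1],
  "delta_pos": [
    [0, 0.002, 0],
    [0, 0.004, 0],
    [0, 0.006, 0],
    [0, 0.007, 0],
    [0, 0.007, 0]
  ],
  "twist": [0, 0, 0, 0, 0]
}}

```text
time_s: 8.7
tool_pos: [601.1, 67.1, 43.2]
ee_rot: [-0.37, 2.024, -2.024]
force: [0.5, -0.0, -0.4]
gripper_width: 31.8
```

Emit:
{"op": "step_arm", "data": {
  "jaw": [1, 1, 1],
  "delta_pos": [
    [0, 0.0005, 0],
    [0, 0.001, 0],
    [0, 0.001, 0]
  ],
  "twist": [0, 0, 0]
}}

```text
time_s: 9.07
tool_pos: [601.2, 67.1, 42.7]
ee_rot: [-0.37, 2.024, -2.024]
force: [-2.1, -0.9, 4.4]
gripper_width: 31.4
```

Emit:
{"op": "step_arm", "data": {
  "jaw": [0.3, 0.2, 0.1, 0.0, 0.0, 0.0],
  "delta_pos": [
    [0, 0, 0],
    [0, 0, 0],
    [0, 0, 0],
    [0, 0, 0],
    [0, 0, 0],
    [0, 0, 0]
  ],
  "twist": [0, 0, 0, 0, 0, 0]
}}

```text
time_s: 9.82
tool_pos: [601.1, 67.1, 42.2]
ee_rot: [-0.37, 2.024, -2.024]
force: [-0.2, 0.3, -0.3]
gripper_width: 43.0
```

Run:
```python
from h import *
S=state();print(S["tool_pos"],S["force"],S["wrist_torque"],S["gripper_width"])
c=read_camera("scene");save(c,"s9.png",(240,175,300,235),10)
```

```text
[601.12993811  67.10993578  42.24742777] [-0.21397972  0.2502632  -0.28124939] [-0.03882251 -0.02435273  0.07091444] 42.99607120685226
```

View pics/s9.png

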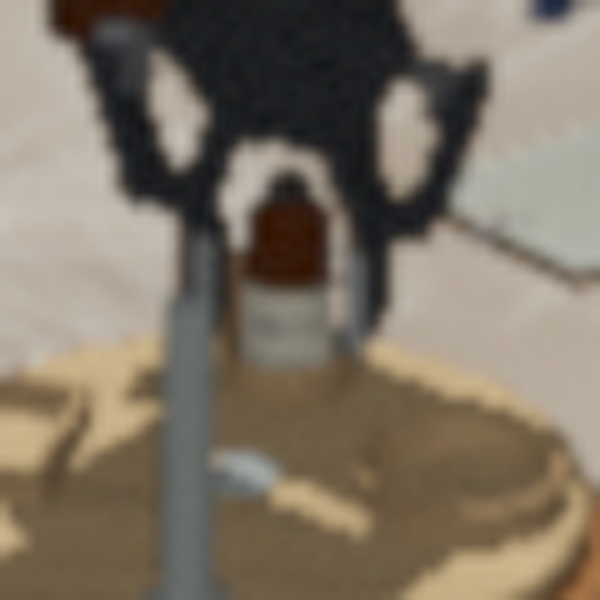

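Emit:
{"op": "step_arm", "data": {
  "jaw": [-0.2, -0.4, -0.4, -0.4, -0.4, -0.4, -0.4, -0.4, -0.4],
  "delta_pos": [
    [0, 0, 0],
    [0, 0, 0],
    [0, -0.01, 0],
    [0, -0.03, 0],
    [0, -0.06, 0],
    [0, -0.09, 0],
    [0, -0.115, 0],
    [0, -0.123, 0],
    [0, -0.123, 0]
  ],
  "twist": [0, 0, 0, 0, 0, 0, 0, 0, 0]
}}

```text
time_s: 11.0
tool_pos: [601.1, 67.1, 165.3]
ee_rot: [-0.37, 2.024, -2.024]
force: [-0.2, -0.6, -0.5]
gripper_width: 59.8
```

Emit:
{"op": "step_arm", "data": {
  "jaw": [-0.4, -0.4, -0.4, -0.4, -0.4, -0.4, -0.4, -0.4],
  "delta_pos": [
    [0.02, 0, 0.001],
    [0.05, 0, 0.003],
    [0.08, 0, 0.005],
    [0.11, 0, 0.007],
    [0.135, 0, 0.009],
    [0.15, 0, 0.01],
    [0.156, 0, 0.01],
    [0.156, 0, 0.01]
  ],
  "twist": [0, 0, 0, 0, 0, 0, 0, 0]
}}

```text
time_s: 12.0
tool_pos: [458.7, 2.6, 164.9]
ee_rot: [-0.371, 2.025, -2.024]
force: [-0.2, 0.7, 0.3]
gripper_width: 60.1
```

Run:
```python
from h import *
S=state();print(S["tool_pos"],S["joint_pos"].round(2))
c=read_camera("scene");save(c,"s10.png",(210,160,310,260),6)
c=read_camera("top");save(c,"t10.png",(205,170,325,290),5)
```

```text
[458.72872066   2.60111168 164.93820738] [-0.25  0.24  1.78  0.    1.12  0.96]
```

View pics/s10.png

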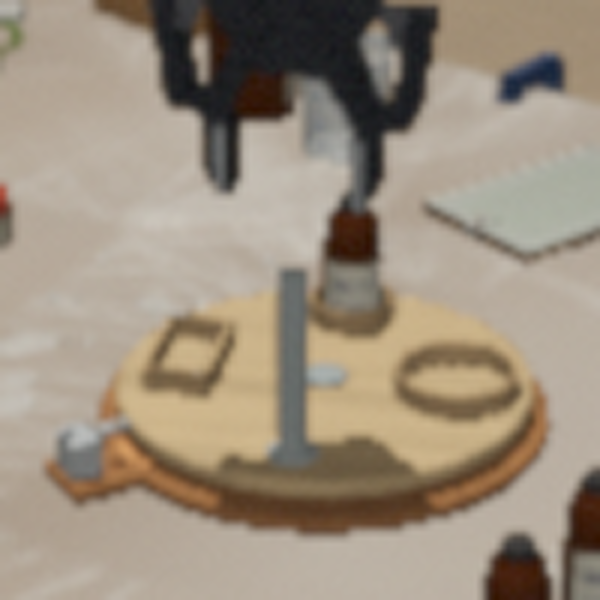

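View pics/t10.png

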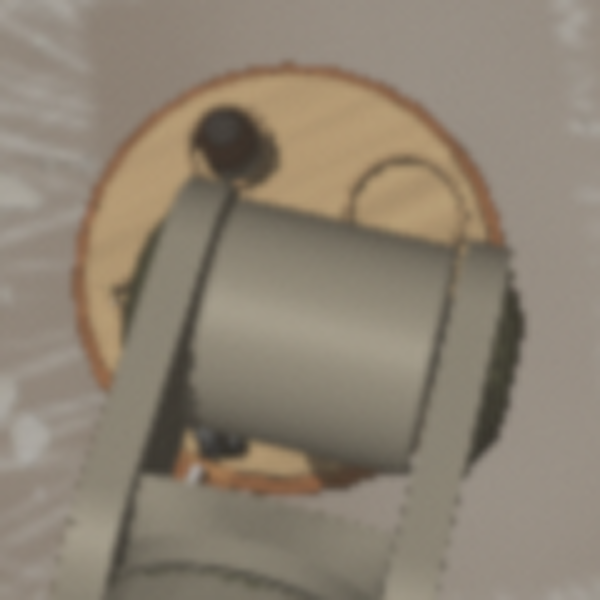

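Emit:
{"op": "step_arm", "data": {
  "jaw": [-0.4, -0.4, -0.4, -0.4, -0.4, -0.4],
  "delta_pos": [
    [0, 0.02, 0],
    [0, 0.04, 0],
    [0, 0.055, 0],
    [0, 0.065, 0],
    [0, 0.071, 0],
    [0, 0.071, 0]
  ],
  "twist": [0, 0, 0, 0, 0, 0]
}}

```text
time_s: 12.85
tool_pos: [458.9, 2.6, 94.2]
ee_rot: [-0.371, 2.024, -2.024]
force: [0.4, -1.2, 0.4]
gripper_width: 59.8
```

Run:
```python
from h import *
S=state();print(S["tool_pos"],S["force"])
c=read_camera("scene");save(c,"s11.png",(210,160,310,260),6)
```

```text
[458.85418081   2.58190866  94.20767187] [ 0.35133619 -1.23135221  0.39151009]
```

View pics/s11.png

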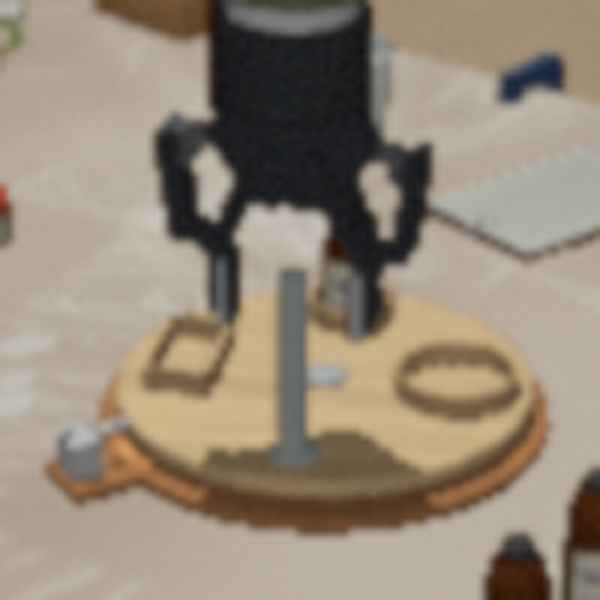

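Post sits between the fingers (tips ~(222,318), (358,335), post at (292,~300)). Close.

Emit:
{"op": "step_arm", "data": {
  "jaw": [0, 0.5, 1, 1, 1, 1, 1],
  "delta_pos": [
    [0, 0, 0],
    [0, 0, 0],
    [0, 0, 0],
    [0, 0, 0],
    [0, 0, 0],
    [0, 0, 0],
    [0, 0, 0]
  ],
  "twist": [0, 0, 0, 0, 0, 0, 0]
}}

```text
time_s: 13.78
tool_pos: [459.0, 2.4, 94.7]
ee_rot: [-0.37, 2.024, -2.024]
force: [-2.5, -0.2, 6.0]
gripper_width: 14.6
```

Run:
```python
from h import *
S=state();print(S["tool_pos"],S["force"],S["wrist_torque"],S["gripper_width"])
c=read_camera("scene");save(c,"s12.png",(230,185,290,245),10)
```

```text
[458.97032052   2.44141885  94.65247695] [-2.48257257 -0.23013986  6.0193946 ] [-0.02266434  0.21152725  0.05135083] 14.633097074752238
```

View pics/s12.png

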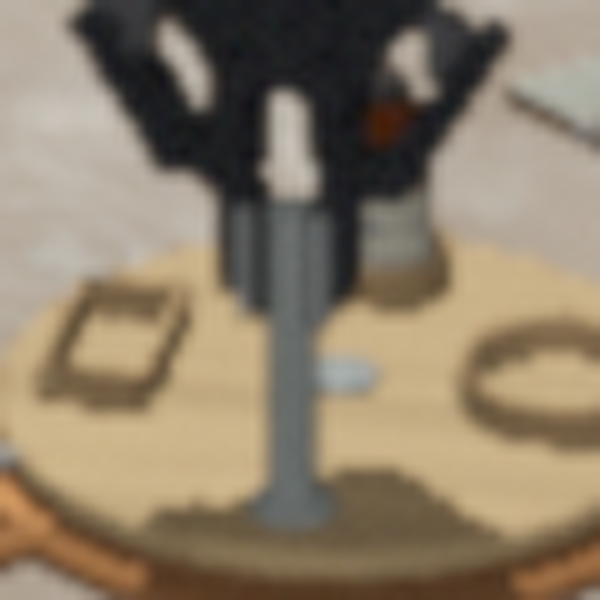

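```bash
cat > arc.py <<'E'
import numpy as np,sys
def arc(a0,a1,n=11,r=85,hold=1):
    M=np.array([[-.9353,-.354],[.354,-.9353]])
    p=lambda d:r*np.array([np.cos(np.radians(d)),np.sin(np.radians(d))])
    s=(1-np.cos(np.linspace(0,np.pi,n+1)[1:]))/2*.6+np.arange(1,n+1)/n*.4
    rows=[(M@(p(a0+(a1-a0)*k)-p(a0))/1000).round(4) for k in s]
    rows+=[rows[-1]]*hold
    print([[float(x),0,float(z)] for x,z in rows])
arc(*map(float,sys.argv[1:3]))
E
python3 arc.py 204.1 245; python3 arc.py 245 290; python3 arc.py 290 333.7
```

```text
[[-0.0002, 0, 0.0029], [-0.0007, 0, 0.0073], [-0.0017, 0, 0.0128], [-0.0033, 0, 0.0191], [-0.0057, 0, 0.0259], [-0.0087, 0, 0.0327], [-0.0121, 0, 0.039], [-0.0157, 0, 0.0445], [-0.0191, 0, 0.0489], [-0.022, 0, 0.0522], [-0.024, 0, 0.0543], [-0.024, 0, 0.0543]]
[[-0.0023, 0, 0.0023], [-0.0059, 0, 0.0055], [-0.0107, 0, 0.0093], [-0.0167, 0, 0.0133], [-0.0236, 0, 0.0171], [-0.0311, 0, 0.0203], [-0.0386, 0, 0.0227], [-0.0457, 0, 0.0243], [-0.0518, 0, 0.0252], [-0.0565, 0, 0.0256], [-0.0598, 0, 0.0257], [-0.0598, 0, 0.0257]]
[[-0.0031, 0, -0.0], [-0.0078, 0, -0.0003], [-0.0137, 0, -0.0009], [-0.0206, 0, -0.0023], [-0.028, 0, -0.0044], [-0.0354, 0, -0.0072], [-0.0422, 0, -0.0106], [-0.0482, 0, -0.0143], [-0.0531, 0, -0.0177], [-0.0567, 0, -0.0207], [-0.059, 0, -0.0228], [-0.059, 0, -0.0228]]
```

Emit:
{"op": "step_arm", "data": {
  "jaw": [1, 1, 1, 1, 1, 1, 1, 1, 1, 1, 1, 1],
  "delta_pos": [
    [-0.0002, 0, 0.0029],
    [-0.0007, 0, 0.0073],
    [-0.0017, 0, 0.0128],
    [-0.0033, 0, 0.0191],
    [-0.0057, 0, 0.0259],
    [-0.0087, 0, 0.0327],
    [-0.0121, 0, 0.039],
    [-0.0157, 0, 0.0445],
    [-0.0191, 0, 0.0489],
    [-0.022, 0, 0.0522],
    [-0.024, 0, 0.0543],
    [-0.024, 0, 0.0543]
  ],
  "twist": [0, 0, 0, 0, 0, 0, 0, 0, 0, 0, 0, 0]
}}

```text
time_s: 15.32
tool_pos: [501.4, -39.3, 94.6]
ee_rot: [-0.368, 2.024, -2.023]
force: [3.2, 5.7, 5.4]
gripper_width: 14.6
```

Emit:
{"op": "step_arm", "data": {
  "jaw": [1, 1, 1, 1, 1, 1, 1, 1, 1, 1, 1, 1],
  "delta_pos": [
    [-0.0023, 0, 0.0023],
    [-0.0059, 0, 0.0055],
    [-0.0107, 0, 0.0093],
    [-0.0167, 0, 0.0133],
    [-0.0236, 0, 0.0171],
    [-0.0311, 0, 0.0203],
    [-0.0386, 0, 0.0227],
    [-0.0457, 0, 0.0243],
    [-0.0518, 0, 0.0252],
    [-0.0565, 0, 0.0256],
    [-0.0598, 0, 0.0257],
    [-0.0598, 0, 0.0257]
  ],
  "twist": [0, 0, 0, 0, 0, 0, 0, 0, 0, 0, 0, 0]
}}

```text
time_s: 16.82
tool_pos: [565.5, -41.3, 94.7]
ee_rot: [-0.371, 2.026, -2.022]
force: [-1.9, 8.7, 9.0]
gripper_width: 14.7
```

Run:
```python
from h import *
S=state();print(S["tool_pos"],S["force"])
c=read_camera("scene");save(c,"s13.png",(210,160,310,260),6)
```

```text
[565.48626679 -41.29526649  94.66082872] [-1.90516972  8.67703325  8.96896026]
```

View pics/s13.png

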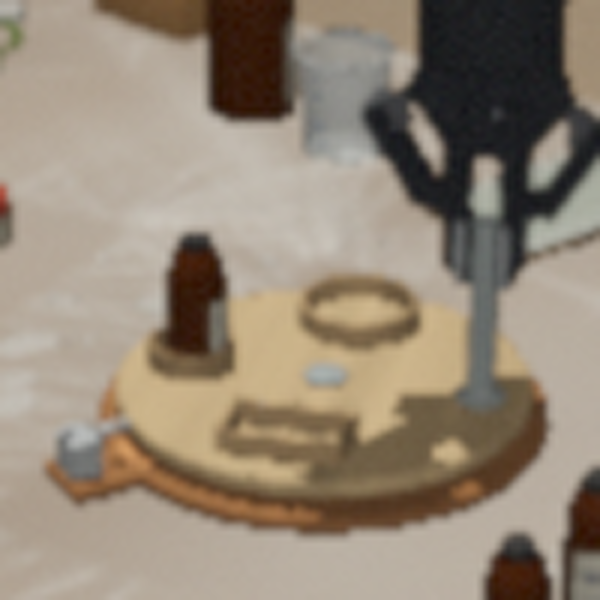

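Emit:
{"op": "step_arm", "data": {
  "jaw": [1, 1, 1, 1, 1, 1, 1, 1, 1, 1, 1, 1],
  "delta_pos": [
    [-0.0031, 0, 0],
    [-0.0078, 0, -0.0003],
    [-0.0137, 0, -0.0009],
    [-0.0206, 0, -0.0023],
    [-0.028, 0, -0.0044],
    [-0.0354, 0, -0.0072],
    [-0.0422, 0, -0.0106],
    [-0.0482, 0, -0.0143],
    [-0.0531, 0, -0.0177],
    [-0.0567, 0, -0.0207],
    [-0.059, 0, -0.0228],
    [-0.059, 0, -0.0228]
  ],
  "twist": [0, 0, 0, 0, 0, 0, 0, 0, 0, 0, 0, 0]
}}

```text
time_s: 18.38
tool_pos: [612.0, 0.4, 94.7]
ee_rot: [-0.373, 2.026, -2.023]
force: [-7.1, 4.5, 9.3]
gripper_width: 14.2
```

Run:
```python
from h import *
import pickle
S=state();print(S["tool_pos"],S["force"])
p=S["tool_pos"]; print(np.degrees(np.arctan2(p[1]-37.2,p[0]-535.9)),np.hypot(p[1]-37.2,p[0]-535.9))
c=read_camera("scene");save(c,"s14.png",(210,180,300,260),8);pickle.dump(c,open("scene1.pkl","wb"))
c=read_camera("top");save(c,"t14.png",(215,178,315,283),5.7);pickle.dump(c,open("top1.pkl","wb"))
```

```text
[6.11968110e+02 3.52478584e-01 9.46684527e+01] [-7.14919775  4.50050219  9.32441001]
-25.845626245587084 84.52276183818472
```

View pics/s14.png

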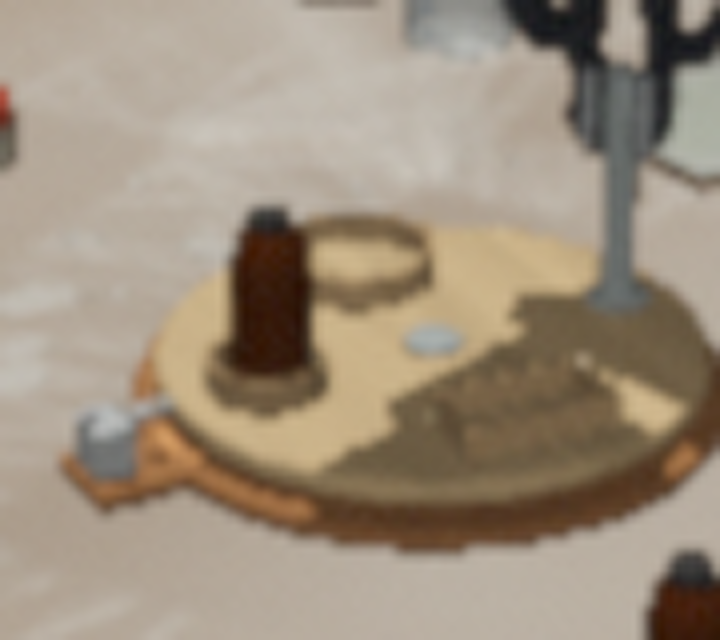

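View pics/t14.png

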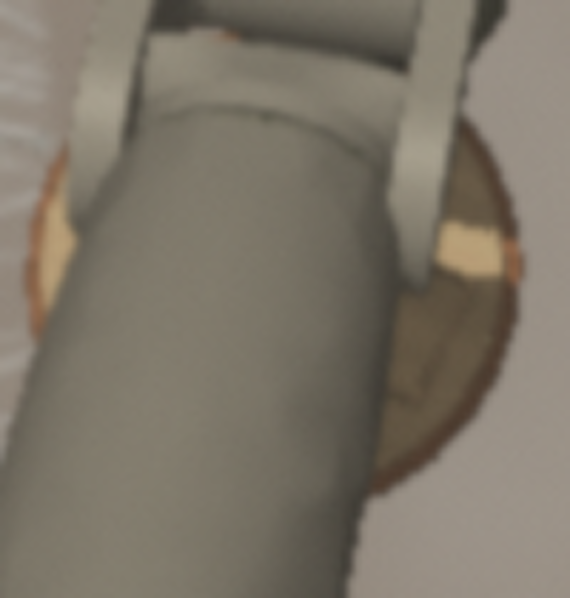

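Run:
```python
from h import *
import pickle
t=pickle.load(open("top0.pkl","rb"));s=pickle.load(open("scene1.pkl","rb"))
A0=np.array([535.9,37.2]);a=np.linspace(0,2*np.pi,80)
e=lambda r,d:A0+r*np.array([np.cos(np.radians(d)),np.sin(np.radians(d))])
circ=lambda c,z,r:np.c_[c[0]+r*np.cos(a),c[1]+r*np.sin(a),0*a+z]
ps=-26.3
def draw(c,o,w,h,sc,name,polys):
    A=cv2.resize(c["frame"][o[1]:o[1]+h,o[0]:o[0]+w],None,fx=sc,fy=sc,interpolation=cv2.INTER_CUBIC)
    for P,cl in polys: cv2.polylines(A,[((proj(c,P)-np.array(o)+.5)*sc-.5).round().astype(int)],False,(0,255,0),1)
    cv2.imwrite("pics/"+name,A)
draw(t,(225,235),45,45,13,"o1.png",[([[*e(157,180+ps),10],[*e(40,180+ps),26]],0),([[*e(140,180+ps),30],[*e(116,180+ps),30]],0),(circ(A0,26,112),0),(circ(A0,10,122),0)])
n=e(75,180+ps);p=e(85,ps)
draw(s,(212,195),90,65,8.5,"o2.png",[(circ(n,40,20.5),0),(circ(n,26,22.5),0),(circ(n,40,0.5),0),([[*p,26],[*p,130]],0),([[*e(116,180+ps),30],[*e(140,180+ps),30]],0),(circ(e(71,ps+90),40,30),0),(circ(A0,26,112),0)])
```

```text
(no output)
```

View pics/o1.png

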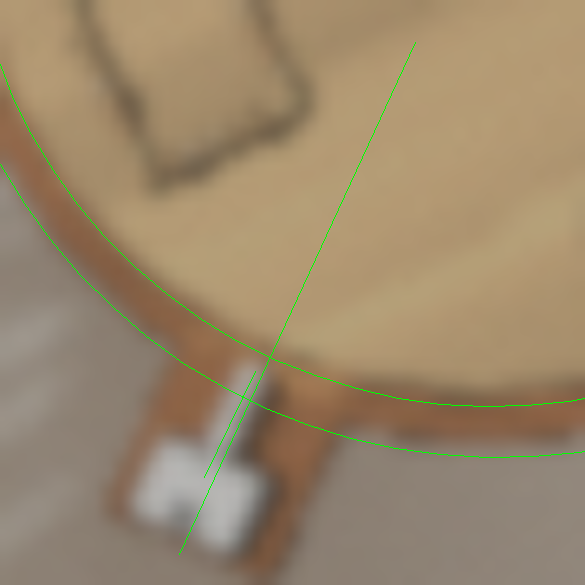

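View pics/o2.png

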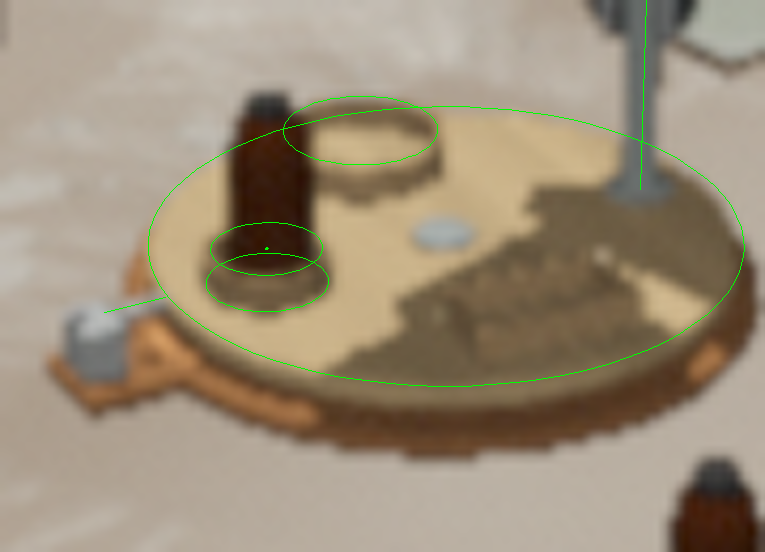

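Run:
```python
from h import *
import pickle
t=pickle.load(open("top0.pkl","rb"))
save(t,"t15.png",(230,258,256,284),23)
q=lambda p:[(p[0]+.5)/13-.5+225,(p[1]+.5)/13-.5+235]
def ang(p1,p2,z):
    b=back(t,[q(p1),q(p2)],z);d=b[1]-b[0];return b.round(1)[:,:2].tolist(),np.degrees(np.arctan2(d[1],d[0]))
print(ang((165,370),(115,510),10),ang((330,440),(280,570),10),ang((250,370),(222,450),30))
# deck edges
Q=lambda p:[(p[0]+.5)/5.7-.5+215,(p[1]+.5)/5.7-.5+178]
print(back(t,[Q((40,266)),Q((505,266)),Q((272,35)),Q((272,497))],26).round(1))
print(((proj(t,[[535.9+112*k,37.2,26] for k in(-1,1)]+[[535.9,37.2+112*k,26] for k in(-1,1)])-[215,178]+.5)*5.7).round())
```

```text
([[433.5, 109.6], [404.5, 120.2]], np.float64(159.92149843148027)) ([[418.2, 74.9], [391.4, 85.6]], np.float64(158.26401544040596)) ([[432.2, 89.6], [415.9, 95.4]], np.float64(160.17765696147745))
[[539.3 150.3  26. ]
 [534.5 -73.1  26. ]
 [650.5  37.2  26. ]
 [426.6  39.9  26. ]]
[[278. 503.]
 [273.  41.]
 [509. 263.]
 [ 43. 273.]]
```

View pics/t15.png

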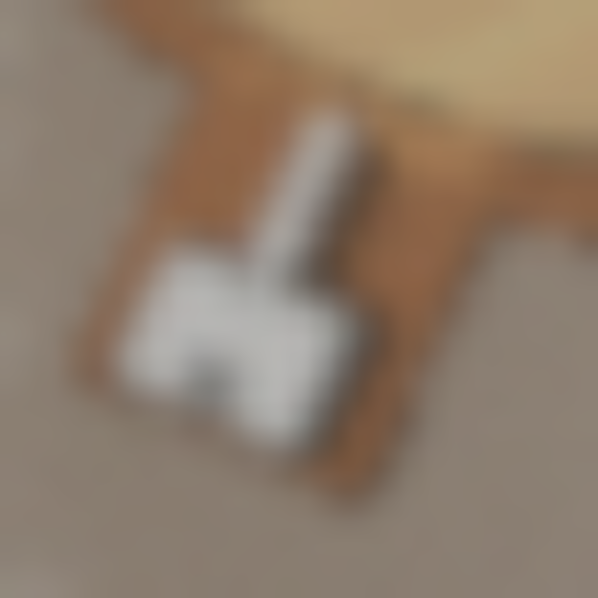

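```bash
cat > ref.py <<'E'
from h import *
import pickle
from scipy.ndimage import map_coordinates
def rad(c,C,z,r,angs,ch,span=12):
    f=c["frame"].astype(float); g=ch(f); out=[]
    rr=np.arange(r-span,r+span,.5)
    for a in angs:
        P=np.c_[C[0]+rr*np.cos(a),C[1]+rr*np.sin(a),0*rr+z]; uv=proj(c,P)
        v=map_coordinates(g,[uv[:,1],uv[:,0]],order=1); v=np.convolve(v,np.ones(5)/5,'valid')
        d=np.abs(np.diff(v)); k=d.argmax(); out.append([a,rr[k+2]+.25])
    return np.array(out)
def circfit(o,C,r):
    from scipy.optimize import least_squares
    x=C[0]+o[:,1]*np.cos(o[:,0]);y=C[1]+o[:,1]*np.sin(o[:,0])
    s=least_squares(lambda p:np.hypot(x-p[0],y-p[1])-p[2],[*C,r],loss='soft_l1');return s.x,np.median(np.abs(s.fun))
if __name__=="__main__":
    t=pickle.load(open("top0.pkl","rb"));s=pickle.load(open("scene0.pkl","rb"))
    rb=lambda f:f[...,2]-f[...,0]; rg=lambda f:f[...,1]
    angs=np.radians([a for a in range(0,360,5) if not 140<a<170])
    for n,c in(("top",t),("scene",s)):
        C=(537,38)
        print(n,"foot z10",circfit(rad(c,C,10,122,angs,rb),C,122))
        print(n,"foot z0",circfit(rad(c,C,0,122,angs,rb),C,122))
        print(n,"deck",circfit(rad(c,C,26,112,angs,rg,7),C,112))
    q=lambda p:[(p[0]+.5)/23-.5+230,(p[1]+.5)/23-.5+258]
    print("tongue end",back(t,[q((82,375)),q((350,505))],10).round(1),"tip",back(t,[q((328,110))],30).round(1))
E
python3 ref.py
```

```text
top foot z10 (array([537.82244856,  39.26926802, 120.0486878 ]), np.float64(0.41172435173449173))
top foot z0 (array([539.15571566,  40.02523972, 121.12242088]), np.float64(0.3287675486232473))
top deck (array([538.02750581,  39.40172027, 110.43280902]), np.float64(0.42037771205157526))
scene foot z10 (array([534.86808733,  39.02681809, 126.24138076]), np.float64(4.690337140659594))
scene foot z0 (array([540.28638735,  41.56844264, 119.01427883]), np.float64(2.0322500739225404))
scene deck (array([532.83548329,  37.05426727, 112.85577422]), np.float64(2.004612936715347))
tongue end [[404.3 121.   10. ]
 [388.5  89.3  10. ]] tip [[434.1  89.5  30. ]]
```

Run:
```python
from h import *
from ref import *
from scipy.optimize import least_squares
P=np.array([[458.97,2.44],[501.4,-39.3],[565.49,-41.3],[611.97,.35]])
f=least_squares(lambda p:np.hypot(P[:,0]-p[0],P[:,1]-p[1])-85,[536,37]);print(f.x,f.fun,np.degrees(np.arctan2(*(P-f.x).T[::-1])))
t=pickle.load(open("top0.pkl","rb"))
Q=lambda p:[(p[0]+.5)/5.7-.5+215,(p[1]+.5)/5.7-.5+178]
b=back(t,[Q((208,125)),Q((407,200)),Q((132,332))],40)[:,:2]-[538,39.3]
print(np.degrees(np.arctan2(b[:,1],b[:,0])),np.hypot(*b.T))
p=back(t,[Q((342,408))],130)[0,:2]-[538,39.3];print(np.degrees(np.arctan2(p[1],p[0])),np.hypot(*p))
```

```text
[535.96406146  38.38997983] [-0.02655385  0.03180176 -0.01603721 -0.0062193 ] [-154.97124185 -113.98415168  -69.66982574  -26.58736665]
[ 23.28669145 -67.63543721 116.96819153] [71.57877878 71.59752493 73.00486574]
-154.95575062607736 86.27247417593608
```

Emit:
{"op": "step_arm", "data": {
  "jaw": [1, 1, 1, 1],
  "delta_pos": [
    [0, 0, 0],
    [0, 0, 0],
    [0, 0, 0],
    [0, 0, 0]
  ],
  "twist": [0, 0, 0, 0]
}}

```text
time_s: 18.98
tool_pos: [611.9, 0.2, 94.7]
ee_rot: [-0.373, 2.026, -2.023]
force: [-7.3, 4.1, 10.2]
gripper_width: 14.9
```

Run:
```python
from h import *
S=state();print(S["tool_pos"],S["force"],abs(S["joint_vel"]).max())
c=read_camera("scene");save(c,"s20.png",None,1.4)
```

```text
[6.11896907e+02 2.01130401e-01 9.46562563e+01] [-7.290113    4.08529796 10.21765604] 0.0019569513068081433
```

View pics/s20.png

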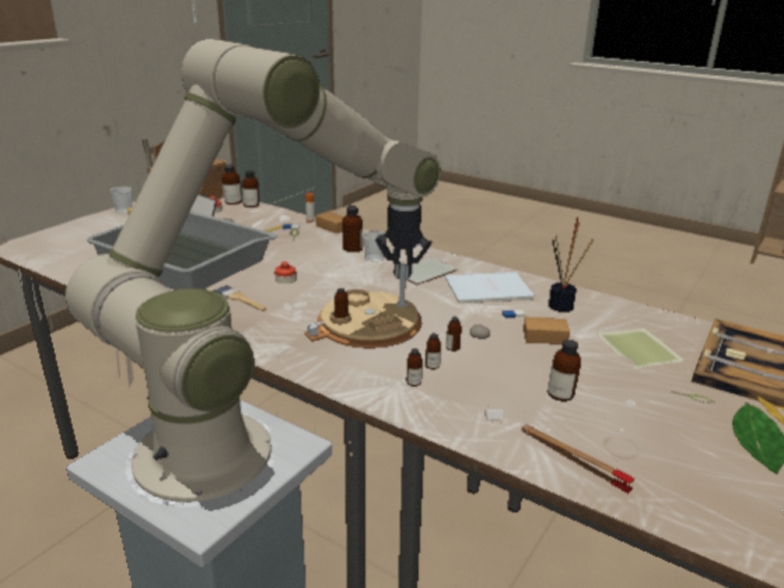

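Emit:
{"op": "step_arm", "data": {
  "jaw": [1, 1, 1, 1],
  "delta_pos": [
    [-0.0003, 0, -0.0003],
    [-0.0006, 0, -0.0007],
    [-0.0006, 0, -0.0007],
    [-0.0006, 0, -0.0007]
  ],
  "twist": [0, 0, 0, 0]
}}

```text
time_s: 19.52
tool_pos: [612.2, 0.9, 94.7]
ee_rot: [-0.373, 2.026, -2.024]
force: [-6.5, 2.3, 10.2]
gripper_width: 14.5
```

Run:
```python
from h import *
S=state();print(S["tool_pos"],S["force"],abs(S["joint_vel"]).max(),S["gripper_width"])
p=S["tool_pos"];print(np.degrees(np.arctan2(p[1]-38.39,p[0]-535.96)))
print(sign_off())
```

```text
[612.17781042   0.8615526   94.65285883] [-6.52517892  2.34793864 10.15595902] 0.0019679628162892287 14.45526795285054
-26.21490739423056
the job is handed in; nothing more can be done
None
```

The job is done and handed in at about 19.5 s. The rightmost dropper bottle stands upright in the small round nest. The turntable is turned about 129° to the pointer, and the gripper still holds the post.

**Placing:** I lowered the bottle until the force showed it touching the nest floor (about 4 N), then let it go. In the later pictures it stands upright and roughly centred in the nest.

**Alignment:** The last tool position puts the post at about −26.2°. The camera estimates of the lined-up position range from −25.5° to −26.5°, so any error should be about 1° or less. In a scene picture taken just before the last 1 mm nudge, the pointer tip, hub and post foot lie on one straight line.

**Final hold:** The grip is closed on the post at 14.5 mm, with the arm still and about 12 N on the wrist. The other things looked unmoved in a last picture before that nudge.

**Disagreements:**
- The axis position differed by about 2 mm between the deck edge in the top camera and the circle the tool followed. I trusted the tool's circle.
- The pointer tongue's blurred side edges suggested an angle about 5° off. I used the pointer tip and the end of the tongue instead, which agreed with each other and with the given lengths.

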